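# Load a tablet module into the test bay under a stop

## Task

Load the test bay safely: first press the mushroom stop button all the way down so that it stays down, then slide the open-backed tablet module lying in front of the bay into it, through the mouth and fully home against the back stop, circuit side still up. With the module home, turn the stop button's head clockwise to the end of its turn, so that it comes back up, and let go. Do not knock the other things on the bench about.

Things in the scene. Friction and masses are not known exactly. Their poses are not given: they have to be found in the camera images.
- module: the tablet module: flat black frame with a green circuit board face up, 120 mm long (its x) x 100 mm wide (its y) x 10 mm thick, 0.25 kg; origin at the centre of its underside, z up. It lies on the loading plate, its end some 40 to 70 mm short of the mouth, +x end towards it, somewhat turned and off the middle. Too wide to grip: push it
- bay: the fixed test bay: an orange loading plate 345 mm (x from -200 to +145) x 210 mm (y), 12 mm thick, with a low aluminium chamber on it at x > 0. Origin: underside, below the middle of the chamber's mouth; x points into the chamber, z up. Chamber walls 8 mm thick, from x = 0; back stop face at x = 130 mm. Two flared guides lead in from x = -20 mm, where they are about 130 mm apart
- bay_mouth (a point): middle of the mouth on the plate's upper face (12 mm above the bench), axes as the bay's. The mouth is 112 mm wide and 26 mm high. The clear plastic roof (6 mm, top 44 mm above the bench) covers only x = 30 to 138 mm, so fingertips can follow between the walls for the first 30 mm
- bay_home (a point): where the module's origin is when home against the back stop: 70 mm beyond the mouth, on the plate's upper face, axes as the bay's. The module's near end is then 10 mm inside the mouth
- stop_box: the fixed stop box, grey, 80 x 70 x 45 mm high, with the black mushroom button upright in the middle of its top; origin at the centre of its underside
- stop_top (a point): centre of the top of the mushroom head; the head is a round black cap 38 mm across and 18 mm thick with a white line across it, on a thin stem; its top is 34 mm above the box (79 mm above the bench) when up, 28 mm (73 mm) when down; about 4 N pushes it, and it stays down when let go
- stop_knob (a joint): turn of the head, rad: 0 at the start, grows clockwise seen from above, end stop at about 0.9; the head rises 6 mm with the full turn, so go up with it or grip lightly
- parts_bin: a fixed grey bin in four compartments, 90 x 80 x 40 mm; not needed; origin at the centre of its underside
- phone: bystander: a finished phone, black slab 130 x 66 x 9 mm, lying flat; origin at the centre of its underside
- spool: bystander: a steel flanged spool, 54 mm across, 36 mm tall; origin at the centre of its underside
- flux: bystander: a small amber jar, 40 mm across, 75 mm tall; origin at the centre of its underside
- driver: bystander: a screwdriver, 150 mm long, lying; origin at the centre of its underside
- brush: bystander: a brush, 150 mm long, lying; origin at the centre of its underside
- dish: bystander: a shallow steel dish, 60 mm across, 20 mm tall; origin at the centre of its underside
- block: bystander: an aluminium block 50 x 30 x 30 mm; origin at the centre of its underside
There are look-alikes about, which are no part of the job. Of the things that look like the stop_box, take the one that is farthest to the robot's right at the start.

How it is judged:
By the outcome, as a careful person would: the job done as asked, in the order asked, and still so for the second after the job is handed in, with the robot touching nothing.
It also fails if it takes over 72 s, if anything falls off the work surface, if the arm or the gripper's body presses on something with over 40 N, if the wrist force passes 120 N, or if a joint passes its speed limit or range.

## Robot

A 6-joint arm with a two-finger parallel gripper is mounted at the origin on the work surface. World frame = base frame: x ahead of the robot, y to its left, z up, the work surface at z = 0. Lengths are in m, angles in rad, forces in N, time in s.
With the tool pointing down it reaches from about 0.325 to 0.85 m from the base axis. Payload 15.5 kg.
Tool frame: the origin (TCP) lies on the centre line of the jaws, within the pads' length; the fingertips stand robot.tips_ahead ahead of it and the grasp point (between the pads) lies 6 mm ahead of it (robot.tips_ahead is the distance from the TCP to the fingertips, in m); z points along the fingers, y is the line along which they close (so a half turn about z gives the same grasp; the last joint's range is limited). The gripper opens to 91 mm and grips with 3 to 60 N. Pads are 32 mm wide; open, the fingers measure 118 mm over their backs; the gripper's body (76 mm by 178 mm) begins 60 mm behind the grasp point.
Start: joints at [-1.377, 0.494, 1.345, -0, 1.302, -0.096], TCP at [0.178, -0.599, 0.215] pointing down, gripper open.
Joint ranges: [-2.91, 2.91], [-0.82, 2.16], [0.22, 2.67], [-1.22, 4.37], [0.12, 2.79], [-3.08, 3.08]. Speed limits (rad/s): [1.89, 1.89, 2.57, 3.01, 3.01, 3.01].

## Interface

Orientations are given as a unit quaternion [x, y, z, w].
In Python, from bench import robot gives the robot as it stands.
- The arm moves only by the shell command python3 -m handwheel 'ROWS'. ROWS is JSON, a list of rows, each an object with "hand": the opening, from 0 (shut) to 1 (fully open); "dp": the shift along the tool's x, y, z in mm, a list of three; "dr": the turn, a rotation vector about the tool's x, y, z in rad, a list of three. In form: [{"hand": hand, "dp": [tx, ty, tz], "dr": [wx, wy, wz]}, ...]. A call has 1 to 12 rows; each row is the pose to reach, as a shift and turn from the pose commanded when the call began, along the tool's axes at that moment; what a row does not reach only later rows make up. A row lasts 1/10 s, in which the tool goes at most 50 mm and 8.59 degrees, less where a joint would pass 70% of its speed; a pose out of reach is approached as far as the arm can. A call with a gripper value outside its range is refused whole. The fingers move at their own pace and stop on an object; the grip force is fixed at half the most. Time passes only in rows, so rows that repeat a pose let the fingers close. It gives the time, the measured TCP pose, the force, the opening and the grip force at its end, in the units of the state.
- robot.observe(): the state, without advancing time (a new reading comes with each control period).
- robot.get_image(name): name is "scene" or "side" or "wrist"; returns a dict with "frame" (400x640x3 uint8, red, green, blue), "range_z" (400x640 float32, m along the optical axis (not along the pixel's ray), 0 where there is no reading), "camera_matrix" (3x3 intrinsics, pixels), "R" (3x3) and "t" (3): a world point X has camera coordinates R X + t. Camera axes: x right, y down, z forward; pixel columns grow to the right and rows downward; lengths in m; the calibration is good to about 2 mm. A picture is of the moment at which its call begins.
- robot.close_job(): hands the job in; it is judged then, once.
The state is a dict: "time": time; "qpos": joint angles; "qvel": joint speeds; "joint_efforts": joint torques, N m; "eef_pos": TCP position; "eef_rot": TCP orientation; "contact_force": force on the tool from outside, world axes, zero at the start; "wrist_torque": the same for the moment, N m; "opening": finger opening in m; "finger_force": force on a finger pad.
Only numpy, scipy, OpenCV 4.12 (cv2) and the standard library are available. Lean on these libraries where they do the work, as an engineer would, in place of code of your own. Each camera call takes 0.05 s, during which the arm holds its last target. There are 200 camera calls.

## Working session

There is one attempt and no reset: what is moved stays moved. The work goes in short steps, Python scripts to look and compute and a shell command to move; the robot and the scene stay as the last step left them, time stands still between calls to the robot, and variables do not carry over. Pictures are saved under pics/ and viewed, at most 11 in all, crops included, and the job is handed in when it is done.

```bash
mkdir -p pics; cat > h.py <<'E'
import numpy as np,cv2
from bench import robot
def grab(n,fn=None):
    d=robot.get_image(n)
    if fn: cv2.imwrite('pics/'+fn,d['frame'][:,:,::-1])
    np.savez('/tmp/'+n+'.npz',**d)
    return d
def load(n): return dict(np.load('/tmp/'+n+'.npz'))
def ray(d,uv,z):
    uv=np.atleast_2d(np.array(uv,float)); K,R,t=d['camera_matrix'],d['R'],d['t']
    r=np.c_[uv,np.ones(len(uv))]@np.linalg.inv(K).T@R
    c=-R.T@t
    return c+r*((z-c[2])/r[:,2:3])
def cloud(d):
    v,u=np.mgrid[:400,:640]; z=d['range_z']
    p=np.stack([u,v,np.ones_like(u)],-1)@np.linalg.inv(d['camera_matrix']).T*z[...,None]
    return (p-d['t'])@d['R']
E
python3 - <<'E'
from h import *
print(robot.observe(),robot.tips_ahead)
for n in ['scene','side','wrist']:
    d=grab(n,n+'0.png'); print(n,-d['R'].T@d['t'])
E
```

```text
{'time': 0.0, 'qpos': array([-1.37751698e+00,  4.94180321e-01,  1.34615087e+00, -8.50050151e-06,
        1.30247940e+00, -9.55029102e-02]), 'qvel': array([ 0.0006194 , -0.00120273,  0.00136972,  0.00054918,  0.00186345,
       -0.00038455]), 'joint_efforts': array([ 4.49593117e-04, -8.78841448e+01, -3.81852007e+01,  7.06011825e-02,
        5.34400635e-02, -1.26497066e-04]), 'eef_pos': array([ 0.1779152 , -0.59874171,  0.21443335]), 'eef_rot': array([ 9.89593354e-01,  1.43891010e-01, -3.38522057e-05, -6.08042553e-04]), 'contact_force': array([ 0.47942637, -0.38760961, -0.52304368]), 'wrist_torque': array([-0.0425528 , -0.01422456,  0.01168272]), 'finger_force': 0.0, 'opening': 0.09112482717868008} 0.025
scene [0.91359434 0.64811775 1.03390627]
side [ 0.21572103 -0.97495829  1.15999326]
wrist [ 0.2474174  -0.57771292  0.38473263]
```

View pics/scene0.png

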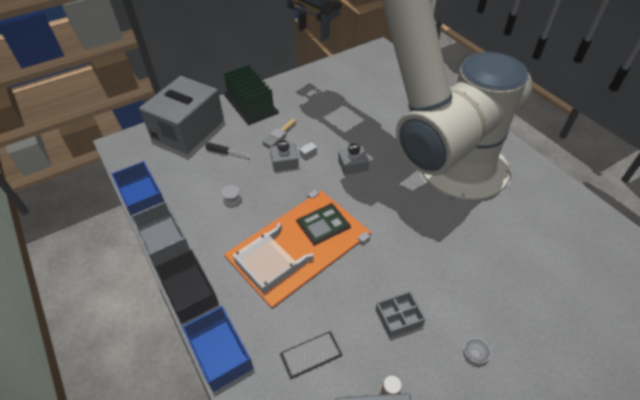

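View pics/side0.png

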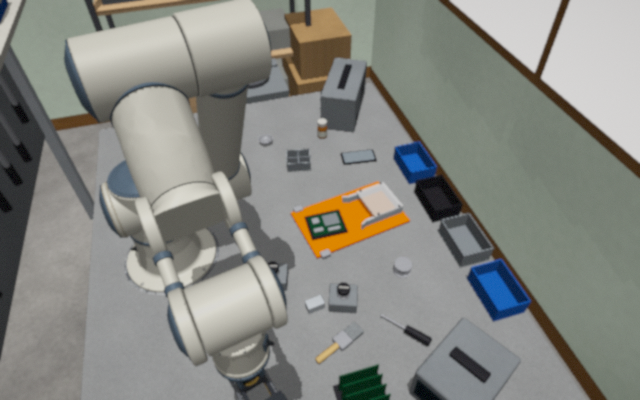

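Both views show two stop boxes (scene: 284,155 and 353,158; side: 344,295 and 277,275). They also show the orange plate with the white chamber (scene 267,260) and the module (323,223).

```bash
python3 - <<'E'
from h import *
S,T=load('scene'),load('side')
for d,uv in ((S,[(284,146),(353,150)]),(T,[(344,288),(275,268)])): print('caps',ray(d,uv,.079).round(3).tolist())
for d,uvs in ((S,dict(module=(323,223),block=(308,151),spool=(231,195),brush=(275,138),driver=(228,150),c1=(313,195),c2=(364,239),bin=(401,315))),(T,dict(module=(325,225),spool=(402,265),block=(314,303),brush=(345,340),c1=(326,254),c2=(298,209)))):
    for k,v in uvs.items(): print(k,ray(d,v,.02).round(3)[0])
for n,d in(('scene',S),('side',T)):
    hsv=cv2.cvtColor(d['frame'],cv2.COLOR_RGB2HSV); P=cloud(d)
    m=cv2.inRange(hsv,(5,150,100),(20,255,255)); n_,l,s,_=cv2.connectedComponentsWithStats(m); i=1+s[1:,4].argmax()
    h=cv2.convexHull(np.argwhere(l==i)[:,::-1].astype(np.int32))
    q=ray(d,h[:,0],.012)[:,:2].astype(np.float32)
    r=cv2.minAreaRect(q); print(n,'plate',r,cv2.boxPoints(r).round(4).tolist())
    # dark stuff inside plate hull: module
    hm=np.zeros_like(m); cv2.fillConvexPoly(hm,h,255)
    mm=((hsv[...,2]<75)|((hsv[...,0]>35)&(hsv[...,0]<95)&(hsv[...,1]>60)))&(hm>0)
    mm=cv2.morphologyEx(mm.astype(np.uint8),cv2.MORPH_CLOSE,np.ones((9,9)))
    n_,l,s,_=cv2.connectedComponentsWithStats(mm); i=1+s[1:,4].argmax()
    q=ray(d,np.argwhere(l==i)[:,::-1],.021)[:,:2].astype(np.float32)
    r=cv2.minAreaRect(q); print(n,'mod',r,cv2.boxPoints(r).round(4).tolist())
    # cap heights from depth
    sel=(P[...,2]>.065)&(P[...,2]<.09)&(P[...,0]>.2)&(P[...,0]<.8)&(abs(P[...,1])<.6)
    n_,l,s,c=cv2.connectedComponentsWithStats(sel.astype(np.uint8))
    for i in range(1,n_):
        if s[i,4]>25: print('cap?',c[i].round(1),s[i,4],np.median(P[l==i],0).round(3),P[l==i].max(0).round(3))
E
```

```text
caps [[0.462, -0.305, 0.079], [0.297, -0.179, 0.079]]
caps [[0.462, -0.321, 0.079], [0.295, -0.201, 0.079]]
module [ 0.495 -0.032  0.02 ]
block [ 0.381 -0.303  0.02 ]
spool [ 0.667 -0.263  0.02 ]
brush [ 0.44  -0.413  0.02 ]
driver [ 0.594 -0.443  0.02 ]
c1 [ 0.465 -0.135  0.02 ]
c2 [0.431 0.073 0.02 ]
bin [0.486 0.303 0.02 ]
module [ 0.492 -0.04   0.02 ]
spool [ 0.669 -0.259  0.02 ]
block [ 0.379 -0.308  0.02 ]
brush [ 0.428 -0.44   0.02 ]
c1 [ 0.461 -0.154  0.02 ]
c2 [0.426 0.054 0.02 ]
scene plate ((0.5845033526420593, -0.013673961162567139), (0.3400338888168335, 0.20711219310760498), 9.541389465332031) [[0.39969998598098755, 0.06030000001192093], [0.4339999854564667, -0.14399999380111694], [0.7692999839782715, -0.08760000020265579], [0.7350000143051147, 0.11659999936819077]]
scene mod ((0.49597227573394775, -0.030399780720472336), (0.0946582779288292, 0.11242178827524185), 89.52316284179688) [[0.43939998745918274, -0.07729999721050262], [0.551800012588501, -0.07819999754428864], [0.5526000261306763, 0.016499999910593033], [0.44020000100135803, 0.017400000244379044]]
cap? [257.   
[... 609 characters left out ...]
6899033]]
side mod ((0.49475374817848206, -0.03807144984602928), (0.09302034974098206, 0.1100439727306366), 88.83869934082031) [[0.43880000710487366, -0.08349999785423279], [0.548799991607666, -0.08569999784231186], [0.5507000088691711, 0.007300000172108412], [0.4406999945640564, 0.009499999694526196]]
cap? [339.4 114.4] 195 [0.697 0.447 0.078] [0.795 0.498 0.09 ]
cap? [321.7 121.6] 59 [0.621 0.428 0.073] [0.638 0.451 0.079]
cap? [273.4 265.3] 83 [ 0.293 -0.19   0.078] [ 0.307 -0.172  0.083]
cap? [343.  288.3] 149 [ 0.46  -0.321  0.077] [ 0.479 -0.297  0.085]
cap? [358.2 373.8] 169 [ 0.419 -0.558  0.078] [ 0.47  -0.556  0.09 ]
cap? [361.9 383.4] 168 [ 0.421 -0.582  0.078] [ 0.47 -0.58  0.09]
```

```bash
python3 -c "
import cv2
a=cv2.imread('pics/scene0.png')[120:290,200:420]
cv2.imwrite('pics/c1.png',cv2.resize(a,None,fx=3.5,fy=3.5,interpolation=cv2.INTER_CUBIC))"
```

```text
(no output)
```

View pics/c1.png

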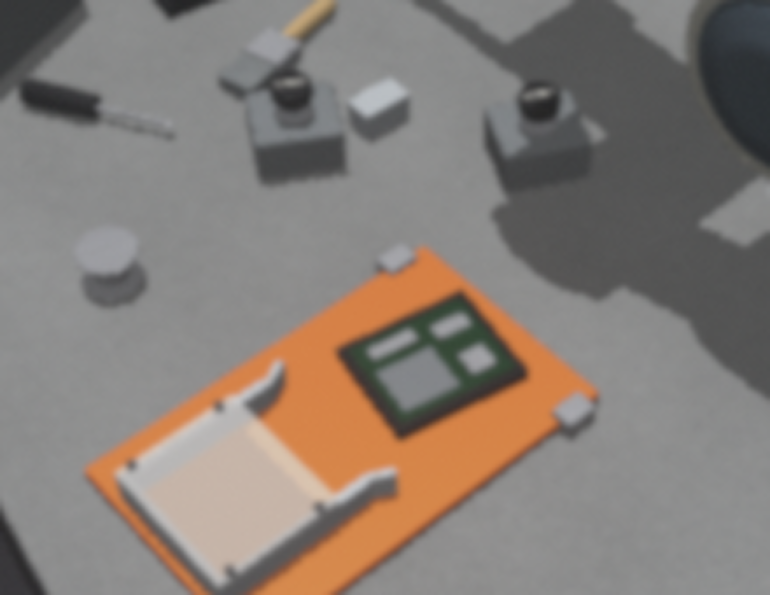

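The target is the right-hand box, with its cap near (0.46,-0.31). The bay's yaw is about 9.5°, and the module is turned about -10° relative to the bay. I'm moving over the button to see it close up.

```bash
cat >> h.py <<'E'
from scipy.spatial.transform import Rotation as Ro
def go(p,yaw):
    s=robot.observe(); R0=Ro.from_quat(s['eef_rot'])
    c,n=np.cos(yaw),np.sin(yaw); R1=Ro.from_matrix([[c,n,0],[n,-c,0],[0,0,-1]])
    print('dp',(R0.inv().apply(np.array(p)-s['eef_pos'])*1e3).round(1),'dr',(R0.inv()*R1).as_rotvec().round(4),'q',s['qpos'].round(2),'t',s['time'],'f',s['contact_force'].round(1))
E
python3 -m handwheel '[{"hand":1,"dp":[283,-191,0],"dr":[0,0,0]},{"hand":1,"dp":[283,-191,0],"dr":[0,0,0]},{"hand":1,"dp":[283,-191,0],"dr":[0,0,0]},{"hand":1,"dp":[283,-191,0],"dr":[0,0,0]},{"hand":1,"dp":[283,-191,0],"dr":[0,0,0]},{"hand":1,"dp":[283,-191,0],"dr":[0,0,0]},{"hand":1,"dp":[283,-191,0],"dr":[0,0,0]},{"hand":1,"dp":[283,-191,0],"dr":[0,0,0]},{"hand":0,"dp":[283,-191,0],"dr":[0,0,0]},{"hand":0,"dp":[283,-191,0],"dr":[0,0,0]},{"hand":0,"dp":[283,-191,0],"dr":[0,0,0]},{"hand":0,"dp":[283,-191,0],"dr":[0,0,0]}]'
python3 - <<'E'
from h import *
go([.4,-.335,.215],.2885)
d=grab('wrist','w1.png'); print(-d['R'].T@d['t'],d['R'][2])
P=cloud(d)
sel=(P[...,2]>.07)&(P[...,2]<.088)
n_,l,s,c=cv2.connectedComponentsWithStats(sel.astype(np.uint8))
for i in range(1,n_):
    if s[i,4]>200: print('cap?',c[i].round(1),s[i],np.mean(P[l==i],0).round(4),P[l==i].min(0).round(3),P[l==i].max(0).round(3))
E
```

```text
time: 1.35
eef_pos: [0.3943, -0.3362, 0.215]
eef_rot: [0.99, 0.143, -0.0, -0.0]
contact_force: [0.0, -0.9, 0.1]
opening: 0.0619
finger_force: 0.0
dp [ 5.8  0.4 -0. ] dr [-0.      0.0001 -0.0012] q [-0.82  0.34  1.61 -0.    1.19  0.46] t 1.35 f [ 0.  -0.9  0.1]
[ 0.46379208 -0.31507397  0.3851631 ] [-0.25061153 -0.07132968 -0.96545634]
cap? [320.3 108.5] [ 298   86   45   46 1622] [ 0.4599 -0.3148  0.0792] [ 0.441 -0.333  0.074] [ 0.478 -0.296  0.082]
cap? [567.9 215.5] [ 543  177   50   80 1211] [ 0.4334 -0.553   0.0792] [ 0.396 -0.555  0.07 ] [ 0.469 -0.551  0.088]
cap? [591.8 225.8] [ 566  185   53   85 1237] [ 0.4307 -0.577   0.0804] [ 0.389 -0.579  0.071] [ 0.469 -0.575  0.088]
cap? [624.6 218.5] [606 193  34  49 668] [ 0.4455 -0.601   0.0812] [ 0.421 -0.603  0.074] [ 0.469 -0.599  0.088]
cap? [137.7 238.8] [119 232  38  12 319] [ 0.3014 -0.1867  0.0772] [ 0.293 -0.202  0.07 ] [ 0.306 -0.171  0.082]
```

View pics/w1.png

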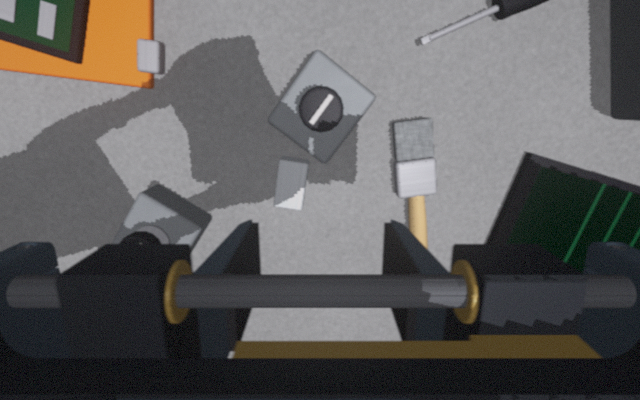

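The cap is at pixel (320,108), which gives (0.460,-0.315,0.079). Next I press it with closed fingers.

```bash
python3 -m handwheel '[{"hand":0,"dp":[69,-2,0],"dr":[0,0,0]},{"hand":0,"dp":[69,-2,0],"dr":[0,0,0]},{"hand":0,"dp":[69,-2,40],"dr":[0,0,0]},{"hand":0,"dp":[69,-2,80],"dr":[0,0,0]},{"hand":0,"dp":[69,-2,100],"dr":[0,0,0]},{"hand":0,"dp":[69,-2,106],"dr":[0,0,0]},{"hand":0,"dp":[69,-2,110],"dr":[0,0,0]},{"hand":0,"dp":[69,-2,112],"dr":[0,0,0]},{"hand":0,"dp":[69,-2,114],"dr":[0,0,0]},{"hand":0,"dp":[69,-2,116],"dr":[0,0,0]},{"hand":0,"dp":[69,-2,117],"dr":[0,0,0]},{"hand":0,"dp":[69,-2,117],"dr":[0,0,0]}]'
```

```text
time: 2.6
eef_pos: [0.4605, -0.3139, 0.0982]
eef_rot: [0.99, 0.144, 0.0, 0.0]
contact_force: [0.5, -0.6, 0.5]
opening: 0.0004
finger_force: 0.0
```

```bash
python3 -m handwheel '[{"hand":0,"dp":[0,0,1],"dr":[0,0,0]},{"hand":0,"dp":[0,0,1],"dr":[0,0,0]},{"hand":0,"dp":[0,0,1.5],"dr":[0,0,0]},{"hand":0,"dp":[0,0,1.5],"dr":[0,0,0]}]'
```

```text
time: 3.0
eef_pos: [0.4605, -0.3139, 0.0965]
eef_rot: [0.99, 0.144, 0.0, -0.0]
contact_force: [-0.2, -0.1, -0.5]
opening: 0.0002
finger_force: 0.0
```

```bash
python3 -m handwheel '[{"hand":0,"dp":[0,0,1],"dr":[0,0,0]},{"hand":0,"dp":[0,0,1],"dr":[0,0,0]},{"hand":0,"dp":[0,0,2],"dr":[0,0,0]},{"hand":0,"dp":[0,0,2],"dr":[0,0,0]}]'; python3 -m handwheel '[{"hand":0,"dp":[0,0,1],"dr":[0,0,0]},{"hand":0,"dp":[0,0,1],"dr":[0,0,0]}]'
```

```text
time: 3.4
eef_pos: [0.4604, -0.3138, 0.0944]
eef_rot: [0.99, 0.144, -0.0, -0.0]
contact_force: [0.0, 0.0, -0.2]
opening: 0.0005
finger_force: 0.0
time: 3.6
eef_pos: [0.4604, -0.3138, 0.0934]
eef_rot: [0.99, 0.144, -0.0, -0.0]
contact_force: [-0.2, -0.2, 1.2]
opening: 0.0005
finger_force: 0.0
```

```bash
for i in 1 2; do python3 -m handwheel '[{"hand":0,"dp":[0,0,1],"dr":[0,0,0]},{"hand":0,"dp":[0,0,1],"dr":[0,0,0]}]' | grep -E "pos|contact"; done
python3 - <<'E'
from h import *
d=grab('wrist'); P=cloud(d); cv2.imwrite('pics/w2.png',d['frame'][:,:,::-1])
d=grab('side'); cv2.imwrite('pics/s2.png',cv2.resize(d['frame'][220:340,270:420,::-1],None,fx=4,fy=4))
E
```

```text
eef_pos: [0.4604, -0.3138, 0.0924]
contact_force: [0.6, -0.1, 0.9]
eef_pos: [0.4604, -0.3138, 0.0914]
contact_force: [-0.2, 0.5, 0.7]
```

View pics/s2.png

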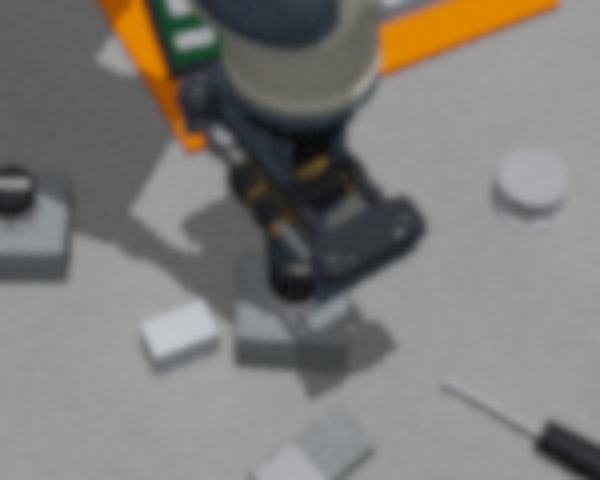

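The tool is over the cap (crop 290,285), but there is no clear contact yet. I'll keep descending in small steps and watch the force.

```bash
for i in 1 2 3 4; do python3 -m handwheel '[{"hand":0,"dp":[0,0,1],"dr":[0,0,0]},{"hand":0,"dp":[0,0,1],"dr":[0,0,0]}]' | grep -E "pos|contact"; done; python3 -c "
from h import *
d=load('wrist');P=cloud(d)
for v in range(100,330,20): print(v,P[v,300:345:20].round(3).tolist())"
```

```text
eef_pos: [0.4604, -0.3138, 0.0904]
contact_force: [0.3, -0.9, -0.4]
eef_pos: [0.4604, -0.3138, 0.0894]
contact_force: [-0.0, -0.2, -0.1]
eef_pos: [0.4604, -0.3138, 0.0884]
contact_force: [-0.2, -0.5, 0.4]
eef_pos: [0.4604, -0.3138, 0.0874]
contact_force: [-0.8, 0.1, -0.4]
100 [[0.528, -0.277, 0.001], [0.532, -0.291, 0.001], [0.536, -0.304, 0.001]]
120 [[0.515, -0.281, 0.0], [0.519, -0.294, 0.001], [0.523, -0.308, 0.001]]
140 [[0.501, -0.285, 0.001], [0.508, -0.298, 0.027], [0.51, -0.312, 0.001]]
160 [[0.489, -0.289, 0.009], [0.498, -0.301, 0.045], [0.501, -0.313, 0.044]]
180 [[0.483, -0.292, 0.045], [0.486, -0.304, 0.045], [0.49, -0.316, 0.046]]
200 [[0.471, -0.296, 0.046], [0.475, -0.308, 0.048], [0.478, -0.32, 0.046]]
220 [[0.468, -0.298, 0.077], [0.472, -0.309, 0.08], [0.475, -0.319, 0.079]]
240 [[0.474, -0.3, 0.119], [0.462, -0.312, 0.081], [0.478, -0.316, 0.118]]
260 [[0.495, -0.298, 0.186], [0.45, -0.315, 0.08], [0.498, -0.307, 0.185]]
280 [[0.494, -0.298, 0.193], [0.491, -0.304, 0.185], [0.497, -0.306, 0.193]]
300 [[0.49, -0.3, 0.193], [0.488, -0.305, 0.188], [0.492, -0.308, 0.192]]
320 [[0.485, -0.301, 0.193], [0.364, -0.34, 0.001], [0.487, -0.309, 0.192]]
```

View pics/w2.png

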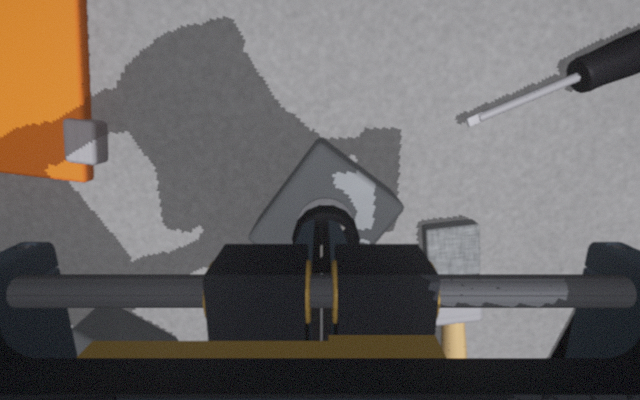

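```bash
python3 -c "
from h import *
d=grab('wrist');P=cloud(d)
cv2.imwrite('pics/w3.png',cv2.resize(d['frame'][190:290,260:380,::-1],None,fx=5,fy=5))
print(robot.observe()['joint_efforts'])
for v in range(196,270,5): print(v,(P[v,292:352:4,2]*1e3).round().astype(int).tolist())"
```

```text
[-2.31110396e-03 -8.22203922e+01 -2.68309307e+01  6.76660566e-02
 -4.20734868e-02  1.27870026e-04]
196 [45, 45, 46, 45, 46, 45, 45, 46, 46, 45, 45, 45, 46, 45, 45]
201 [46, 46, 46, 45, 45, 46, 49, 48, 50, 49, 49, 47, 46, 45, 45]
206 [46, 45, 46, 45, 48, 49, 49, 49, 48, 48, 48, 49, 49, 48, 46]
211 [45, 46, 45, 48, 67, 69, 73, 75, 74, 73, 75, 71, 68, 48, 48]
216 [45, 45, 50, 72, 76, 77, 79, 80, 79, 79, 79, 77, 77, 74, 68]
221 [46, 46, 73, 78, 89, 90, 79, 79, 79, 89, 89, 80, 79, 79, 76]
226 [47, 75, 79, 97, 98, 97, 93, 79, 92, 97, 97, 97, 95, 79, 80]
231 [47, 79, 103, 104, 104, 105, 100, 80, 99, 98, 103, 104, 104, 81, 79]
236 [76, 78, 111, 111, 110, 112, 107, 80, 106, 106, 110, 111, 110, 109, 80]
241 [79, 117, 117, 116, 117, 116, 113, 80, 113, 114, 117, 116, 117, 116, 80]
246 [172, 172, 172, 172, 122, 119, 117, 80, 119, 117, 123, 172, 172, 172, 173]
251 [176, 176, 175, 176, 127, 124, 123, 80, 123, 124, 127, 175, 175, 176, 175]
256 [179, 179, 178, 178, 132, 129, 128, 80, 128, 128, 131, 179, 179, 177, 178]
261 [182, 181, 182, 182, 178, 134, 134, 79, 133, 134, 177, 182, 182, 181, 181]
266 [184, 183, 185, 185, 181, 137, 137, 79, 137, 138, 181, 182, 184, 183, 184]
```

View pics/w3.png

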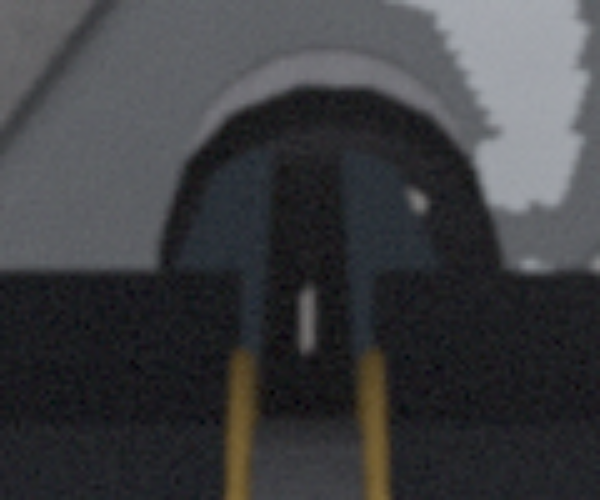

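The cap is still up (z≈79 mm), and the closed fingertips sit about 85 mm high, so they reach less far than nominal. I'll continue down until I feel force.

```bash
for i in 1 2 3 4 5 6; do python3 -m handwheel '[{"hand":0,"dp":[0,0,1],"dr":[0,0,0]},{"hand":0,"dp":[0,0,1],"dr":[0,0,0]}]' | grep -E "pos|contact"; done; python3 -c "
from h import *
d=grab('wrist');P=cloud(d)
for v in range(206,250,5): print(v,(P[v,292:352:4,2]*1e3).round().astype(int).tolist())"
```

```text
eef_pos: [0.4604, -0.3138, 0.0864]
contact_force: [0.2, -0.6, 0.2]
eef_pos: [0.4604, -0.3138, 0.0854]
contact_force: [-0.2, 0.3, -0.8]
eef_pos: [0.4604, -0.3138, 0.0844]
contact_force: [0.7, 0.0, -0.1]
eef_pos: [0.4604, -0.3138, 0.0834]
contact_force: [-0.9, -0.3, 0.2]
eef_pos: [0.4604, -0.3138, 0.0824]
contact_force: [-0.3, 0.2, 0.5]
eef_pos: [0.4604, -0.3138, 0.0814]
contact_force: [-0.1, -0.3, 0.7]
206 [45, 46, 45, 45, 46, 48, 47, 48, 48, 49, 49, 48, 48, 45, 45]
211 [46, 46, 47, 48, 47, 49, 66, 69, 68, 68, 69, 65, 49, 49, 45]
216 [46, 46, 49, 66, 71, 74, 76, 77, 76, 77, 77, 75, 72, 69, 49]
221 [45, 45, 68, 75, 85, 84, 78, 79, 78, 84, 84, 78, 77, 77, 73]
226 [46, 69, 77, 91, 92, 91, 252, 80, 86, 92, 90, 92, 90, 79, 78]
231 [45, 78, 98, 98, 99, 98, 94, 79, 95, 91, 99, 97, 98, 79, 79]
236 [71, 79, 104, 104, 104, 104, 100, 78, 100, 100, 105, 104, 105, 103, 80]
241 [77, 110, 111, 110, 110, 110, 106, 80, 107, 106, 111, 110, 111, 111, 80]
246 [167, 166, 167, 166, 116, 112, 112, 79, 112, 112, 117, 167, 166, 166, 167]
```

```bash
for i in 1 2 3 4 5 6; do python3 -m handwheel '[{"hand":0,"dp":[0,0,1],"dr":[0,0,0]},{"hand":0,"dp":[0,0,1],"dr":[0,0,0]}]' | grep -E "pos|contact"; done; python3 -c "
from h import *
d=grab('wrist');P=cloud(d)
for v in range(206,250,5): print(v,(P[v,292:352:4,2]*1e3).round().astype(int).tolist())"
```

```text
eef_pos: [0.4605, -0.3139, 0.0804]
contact_force: [0.3, 0.3, -0.1]
eef_pos: [0.4605, -0.3139, 0.0795]
contact_force: [0.4, -0.8, -0.0]
eef_pos: [0.4605, -0.3139, 0.0784]
contact_force: [0.7, -0.8, 0.9]
eef_pos: [0.4605, -0.3139, 0.0774]
contact_force: [0.5, -0.3, 0.4]
eef_pos: [0.4604, -0.3139, 0.0764]
contact_force: [0.2, -0.2, -0.0]
eef_pos: [0.4605, -0.3139, 0.0754]
contact_force: [-0.2, -0.3, 0.5]
206 [45, 46, 44, 46, 45, 45, 47, 48, 48, 48, 48, 46, 44, 45, 45]
211 [45, 45, 45, 45, 48, 49, 61, 62, 62, 63, 62, 49, 49, 49, 45]
216 [47, 45, 46, 50, 65, 67, 70, 71, 71, 71, 71, 69, 65, 63, 50]
221 [45, 46, 60, 69, 78, 79, 73, 73, 73, 78, 78, 73, 73, 71, 68]
226 [46, 63, 71, 85, 85, 85, 81, 75, 81, 85, 86, 85, 84, 74, 73]
231 [47, 71, 93, 91, 92, 92, 88, 74, 88, 86, 92, 91, 93, 75, 74]
236 [65, 75, 99, 99, 98, 99, 94, 73, 93, 95, 99, 98, 98, 97, 74]
241 [73, 105, 104, 105, 104, 104, 101, 75, 100, 101, 104, 103, 104, 104, 75]
246 [159, 160, 161, 161, 110, 106, 106, 74, 106, 106, 110, 160, 160, 160, 160]
```

The head is now moving down with the tool (79→74 mm). I'll finish the press carefully.

```bash
for i in 1 2 3; do python3 -m handwheel '[{"hand":0,"dp":[0,0,0.7],"dr":[0,0,0]},{"hand":0,"dp":[0,0,0.7],"dr":[0,0,0]}]' | grep -E "pos|contact"; done; python3 -c "
from h import *
d=grab('wrist');P=cloud(d);print(robot.observe()['joint_efforts'].round(1))
for v in range(211,250,7): print(v,(P[v,292:352:4,2]*1e3).round().astype(int).tolist())"
```

```text
eef_pos: [0.4604, -0.3138, 0.0747]
contact_force: [0.3, 0.3, 0.2]
eef_pos: [0.4605, -0.3139, 0.0743]
contact_force: [-1.6, 1.0, 6.3]
eef_pos: [0.4605, -0.3139, 0.0741]
contact_force: [-2.0, 1.9, 15.8]
[ -0.1 -74.9 -24.8   0.1  -1.4  -0. ]
211 [46, 45, 46, 46, 49, 48, 49, 61, 62, 60, 61, 48, 49, 45, 46]
218 [45, 46, 49, 62, 67, 69, 71, 71, 72, 71, 71, 71, 68, 63, 48]
225 [46, 60, 69, 82, 82, 81, 78, 74, 79, 83, 81, 83, 73, 74, 71]
232 [45, 71, 92, 92, 92, 93, 88, 73, 88, 85, 91, 92, 92, 74, 73]
239 [71, 100, 101, 101, 101, 102, 97, 73, 98, 97, 101, 101, 102, 101, 74]
246 [159, 159, 160, 159, 107, 106, 105, 73, 105, 104, 109, 159, 158, 159, 159]
```

It bottomed out with 16 N. Now I raise, check that it stays down, and open to about 60 mm.

```bash
python3 -m handwheel '[{"hand":0,"dp":[0,0,-5],"dr":[0,0,0]},{"hand":0.66,"dp":[0,0,-50],"dr":[0,0,0]},{"hand":0.66,"dp":[0,0,-100],"dr":[0,0,0]},{"hand":0.66,"dp":[-60,0,-140],"dr":[0,0,0]},{"hand":0.66,"dp":[-60,0,-140],"dr":[0,0,0]},{"hand":0.66,"dp":[-60,0,-140],"dr":[0,0,0]},{"hand":0.66,"dp":[-60,0,-140],"dr":[0,0,0]}]'
python3 - <<'E'
from h import *
d=grab('wrist','w4.png');P=cloud(d)
print(robot.tips_ahead,[a for a in dir(robot) if a[0]!='_'])
sel=(P[...,2]>.065)&(P[...,2]<.088)
n_,l,s,c=cv2.connectedComponentsWithStats(sel.astype(np.uint8))
for i in range(1,n_):
    if s[i,4]>200: print('cap?',c[i].round(1),s[i],np.median(P[l==i],0).round(4))
# fingers
go([.46,-.315,.1],.2885)
o=robot.observe(); R=Ro.from_quat(o['eef_rot']).as_matrix(); Q=(P-o['eef_pos'])@R
m=(abs(Q[...,0])<.04)&(Q[...,2]>-.05)&(Q[...,2]<.05)&(abs(Q[...,1])<.07)
q=Q[m]; print('tool-frame finger pts max z',np.percentile(q[:,2],[50,90,99,100]).round(4), q[q[:,2].argsort()[-8:]].round(3).tolist())
E
```

```text
time: 8.8
eef_pos: [0.4029, -0.331, 0.2135]
eef_rot: [0.99, 0.143, 0.0, 0.0]
contact_force: [-0.3, 1.2, -0.1]
opening: 0.0454
finger_force: 0.0
0.025 ['PlanningError', 'close_job', 'get_image', 'observe', 'tips_ahead']
cap? [323.1 120.3] [ 302   99   44   44 1524] [ 0.46   -0.3147  0.0733]
cap? [565.3 230.6] [ 536  187   60   87 1735] [ 0.4291 -0.5529  0.077 ]
cap? [595.1 232.5] [568 196  53  78 988] [ 0.4381 -0.5769  0.0797]
cap? [628.7 224.9] [614 204  26  40 483] [ 0.4501 -0.601   0.0811]
dp [ 59.    1.1 113. ] dr [-0.0004 -0.      0.0001] q [-0.8   0.35  1.6   0.    1.19  0.48] t 8.85 f [-0.1  0.8 -0.4]
tool-frame finger pts max z [-0.0312 -0.0077 -0.0009  0.0008] [[0.007, -0.024, 0.0], [0.011, -0.024, 0.0], [0.011, 0.022, 0.0], [0.008, -0.024, 0.0], [0.012, -0.024, 0.001], [-0.005, -0.024, 0.001], [-0.004, -0.024, 0.001], [-0.005, 0.022, 0.001]]
```

The button stays down (73.3 mm). Measured from the images, the fingertips lie at the reported TCP height to within 1 mm, so I'll use that. Next I move behind the module to measure it and the bay up close.

```bash
python3 -c "
from h import *
go([.36,-.06,.23],.166)"
```

```text
dp [  35.7 -271.9  -16.9] dr [-0.0004 -0.      0.1226] q [-0.8   0.35  1.6   0.    1.19  0.48] t 8.85 f [-0.1  0.8 -0.4]
```

```bash
python3 -m handwheel '[{"hand":0.66,"dp":[36,-272,-17],"dr":[0,0,0.123]},{"hand":0.66,"dp":[36,-272,-17],"dr":[0,0,0.123]},{"hand":0.66,"dp":[36,-272,-17],"dr":[0,0,0.123]},{"hand":0.66,"dp":[36,-272,-17],"dr":[0,0,0.123]},{"hand":0.66,"dp":[36,-272,-17],"dr":[0,0,0.123]},{"hand":0.66,"dp":[36,-272,-17],"dr":[0,0,0.123]},{"hand":0.66,"dp":[36,-272,-17],"dr":[0,0,0.123]},{"hand":0.66,"dp":[36,-272,-17],"dr":[0,0,0.123]},{"hand":0.66,"dp":[36,-272,-17],"dr":[0,0,0.123]},{"hand":0.66,"dp":[36,-272,-17],"dr":[0,0,0.123]}]'
cat >> h.py <<'E'
def measure(d):
    P=cloud(d); hsv=cv2.cvtColor(d['frame'],cv2.COLOR_RGB2HSV)
    B=(P[...,0]>.38)&(P[...,0]<.8)&(abs(P[...,1])<.16)
    out={}
    m=B&(hsv[...,0]>=5)&(hsv[...,0]<=20)&(hsv[...,1]>140)&(abs(P[...,2]-.013)<.008)
    out['orange']=P[m]
    m2=B&(P[...,2]>.0185)&(P[...,2]<.027)&(hsv[...,2]<150)&(P[...,0]<.75)
    m2=cv2.morphologyEx(m2.astype(np.uint8),cv2.MORPH_OPEN,np.ones((3,3)))
    n_,l,s,_=cv2.connectedComponentsWithStats(m2); i=1+s[1:,4].argmax()
    out['mod']=P[l==i]
    out['wall']=P[B&(P[...,2]>.033)&(P[...,2]<.048)&(P[...,0]>.55)]
    return out
E
python3 - <<'E'
from h import *
d=grab('wrist','w5.png'); o=measure(d); go([.36,-.06,.23],.166)
for k,p in o.items():
    r=cv2.minAreaRect(p[:,:2].astype(np.float32)); print(k,len(p),p.mean(0).round(3),r,cv2.boxPoints(r).round(4).tolist())
E
```

```text
time: 9.85
eef_pos: [0.3603, -0.0607, 0.2301]
eef_rot: [0.997, 0.082, -0.0, -0.0]
contact_force: [0.1, -0.2, -0.3]
opening: 0.0601
finger_force: 0.0
dp [-0.1 -0.6  0.2] dr [-0.0002  0.0005 -0.0014] q [-0.33  0.1   1.9  -0.    1.14  1.08] t 9.9 f [ 0.6 -0.   0.1]
orange 14033 [ 0.466 -0.033  0.013] ((0.47012537717819214, -0.033753082156181335), (0.11589957773685455, 0.20857958495616913), 9.37657642364502) [[0.3959999978542328, 0.059700001031160355], [0.42989999055862427, -0.1460999995470047], [0.5443000197410583, -0.12720000743865967], [0.5102999806404114, 0.07859999686479568]]
mod 6707 [ 0.475 -0.034  0.023] ((0.4843650460243225, -0.030913639813661575), (0.09942267835140228, 0.10079941153526306), 89.18661499023438) [[0.4332999885082245, -0.07989999651908875], [0.5340999960899353, -0.08129999786615372], [0.5354999899864197, 0.01810000091791153], [0.43470001220703125, 0.019500000402331352]]
wall 0 [nan nan nan] ((0.0, 0.0), (0.0, 0.0), 0.0) [[0.0, 0.0], [0.0, 0.0], [0.0, 0.0], [0.0, 0.0]]<stdin>:4: RuntimeWarning: Mean of empty slice.
  ret = um.true_divide(
```

View pics/w5.png

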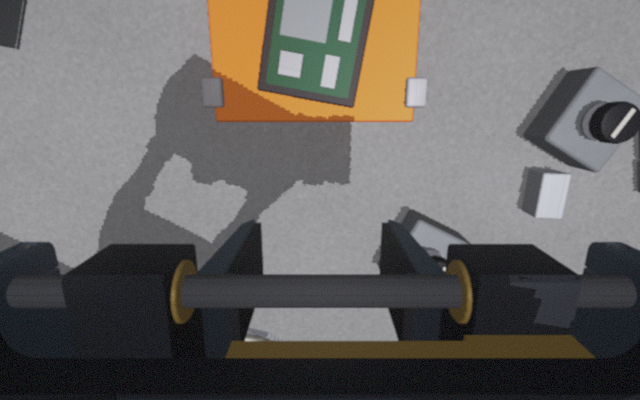

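The plate's rear edge is at px (215–415,121) and the module's rear edge runs from (258,90) to (355,105). That puts the bay origin at about (0.610,-0.011) with yaw 9.4°, and the module centred laterally but turned -10° relative to the bay. A two-finger push will square it.

```bash
cat >> h.py <<'E'
BO=np.array([.6103,-.0110]);BY=.1637
def bay(x,y): 
    c,s=np.cos(BY),np.sin(BY); return BO+[c*x-s*y,s*x+c*y]
def inbay(p):
    c,s=np.cos(BY),np.sin(BY); d=np.asarray(p)[...,:2]-BO; return np.stack([c*d[...,0]+s*d[...,1],-s*d[...,0]+c*d[...,1]],-1)
E
python3 -c "
from h import *
go([*bay(-.225,0),.017],BY)"
```

```text
dp [ 30.   -8.1 213.2] dr [-0.0002  0.0005  0.0009] q [-0.33  0.1   1.9  -0.    1.14  1.08] t 9.9 f [ 0.6 -0.   0.1]
```

```bash
python3 -m handwheel '[{"hand":0.66,"dp":[30,-8,50],"dr":[0,0,0]},{"hand":0.66,"dp":[30,-8,100],"dr":[0,0,0]},{"hand":0.66,"dp":[30,-8,150],"dr":[0,0,0]},{"hand":0.66,"dp":[30,-8,180],"dr":[0,0,0]},{"hand":0.66,"dp":[30,-8,190],"dr":[0,0,0]},{"hand":0.66,"dp":[30,-8,200],"dr":[0,0,0]},{"hand":0.66,"dp":[30,-8,207],"dr":[0,0,0]},{"hand":0.66,"dp":[30,-8,213],"dr":[0,0,0]},{"hand":0.66,"dp":[30,-8,213],"dr":[0,0,0]}]'
python3 -c "
from h import *
go([*bay(-.225,0),.017],BY)"
```

```text
time: 10.8
eef_pos: [0.3882, -0.0473, 0.017]
eef_rot: [0.997, 0.083, -0.0, -0.0]
contact_force: [1.1, -0.1, -0.2]
opening: 0.0599
finger_force: 0.0
dp [0.  0.3 0. ] dr [-0.0002  0.0004  0.0016] q [-0.27  0.55  2.11  0.    0.48  1.13] t 10.8 f [ 1.1 -0.1 -0.2]
```

```bash
python3 -m handwheel '[{"hand":0.66,"dp":[10,0,0],"dr":[0,0,0]},{"hand":0.66,"dp":[16,0,0],"dr":[0,0,0]},{"hand":0.66,"dp":[20,0,0],"dr":[0,0,0]},{"hand":0.66,"dp":[23,0,0],"dr":[0,0,0]},{"hand":0.66,"dp":[26,0,0],"dr":[0,0,0]},{"hand":0.66,"dp":[29,0,0],"dr":[0,0,0]},{"hand":0.66,"dp":[32,0,0],"dr":[0,0,0]},{"hand":0.66,"dp":[35,0,0],"dr":[0,0,0]},{"hand":0.66,"dp":[38,0,0],"dr":[0,0,0]},{"hand":0.66,"dp":[41,0,0],"dr":[0,0,0]},{"hand":0.66,"dp":[44,0,0],"dr":[0,0,0]},{"hand":0.66,"dp":[47,0,0],"dr":[0,0,0]}]'
python3 - <<'E'
from h import *
d=grab('wrist','w6.png'); o=measure(d)
m=inbay(o['mod']); r=cv2.minAreaRect(m.astype(np.float32)); print(len(m),r,cv2.boxPoints(r).round(4).tolist())
e=robot.observe(); print('tcp bay',inbay(e['eef_pos']),e['contact_force'].round(1))
E
```

```text
time: 12.0
eef_pos: [0.4348, -0.0393, 0.0174]
eef_rot: [0.997, 0.083, -0.0, -0.0]
contact_force: [-1.3, -0.9, 1.6]
opening: 0.0604
finger_force: 1.2
32986 ((-0.1114259883761406, 0.007245812565088272), (0.09993430227041245, 0.10220755636692047), 87.0024642944336) [[-0.16509999334812164, -0.03999999910593033], [-0.06300000101327896, -0.04529999941587448], [-0.05779999867081642, 0.054499998688697815], [-0.1597999930381775, 0.05979999899864197]]
tcp bay [-0.17712156  0.00050182] [-0.9  0.   0.7]
```

View pics/w6.png

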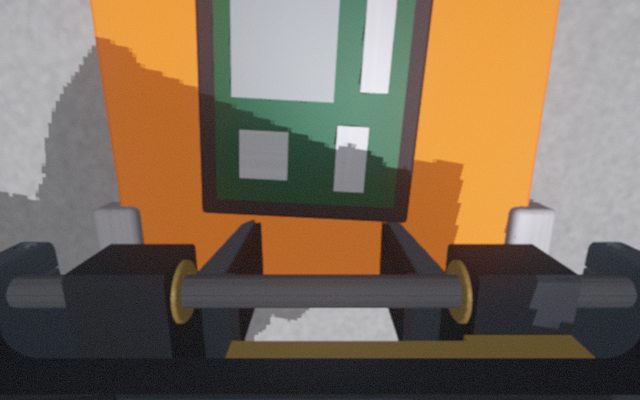

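The module is now -3° off and about 7 mm to the left (edges at px 205–410, row 212). I'll keep pushing with a slight drift to the right.

```bash
python3 -m handwheel '[{"hand":0.66,"dp":[3,0,0],"dr":[0,0,0]},{"hand":0.66,"dp":[6,1,0],"dr":[0,0,0]},{"hand":0.66,"dp":[9,2,0],"dr":[0,0,0]},{"hand":0.66,"dp":[12,3,0],"dr":[0,0,0]},{"hand":0.66,"dp":[15,4,0],"dr":[0,0,0]},{"hand":0.66,"dp":[18,5,0],"dr":[0,0,0]},{"hand":0.66,"dp":[21,6,0],"dr":[0,0,0]},{"hand":0.66,"dp":[24,7,0],"dr":[0,0,0]}]'
python3 - <<'E'
from h import *
d=grab('wrist','w7.png'); o=measure(d)
m=inbay(o['mod']); r=cv2.minAreaRect(m.astype(np.float32)); print(len(m),r,cv2.boxPoints(r).round(4).tolist())
e=robot.observe(); print('tcp bay',inbay(e['eef_pos']),e['contact_force'].round(1))
E
```

```text
time: 12.85
eef_pos: [0.4597, -0.0423, 0.0174]
eef_rot: [0.997, 0.083, 0.0, 0.0]
contact_force: [-2.5, 0.2, -1.0]
opening: 0.06
finger_force: 0.7
32993 ((-0.09148798882961273, 0.0029415935277938843), (0.10453524440526962, 0.10003665089607239), 0.029837682843208313) [[-0.14380000531673431, 0.05290000140666962], [-0.1437000036239624, -0.0471000000834465], [-0.03920000046491623, -0.04699999839067459], [-0.03920000046491623, 0.05299999937415123]]
tcp bay [-0.15301163 -0.0066561 ] [-0.2  0.  -0.7]
```

Squared now: yaw 0, y +3 mm, which is within the ±6 mm clearance. I back off, re-centre the hand, and push straight in.

```bash
python3 -m handwheel '[{"hand":0.66,"dp":[-6,0,0],"dr":[0,0,0]},{"hand":0.66,"dp":[-6,-7,0],"dr":[0,0,0]},{"hand":0.66,"dp":[-3,-7,0],"dr":[0,0,0]},{"hand":0.66,"dp":[2,-7,0],"dr":[0,0,0]},{"hand":0.66,"dp":[6,-7,0],"dr":[0,0,0]},{"hand":0.66,"dp":[11,-7,0],"dr":[0,0,0]},{"hand":0.66,"dp":[16,-7,0],"dr":[0,0,0]},{"hand":0.66,"dp":[21,-7,0],"dr":[0,0,0]},{"hand":0.66,"dp":[26,-7,0],"dr":[0,0,0]},{"hand":0.66,"dp":[31,-7,0],"dr":[0,0,0]},{"hand":0.66,"dp":[36,-7,0],"dr":[0,0,0]},{"hand":0.66,"dp":[41,-7,0],"dr":[0,0,0]}]'
python3 - <<'E'
from h import *
d=grab('wrist','w8.png'); o=measure(d)
m=inbay(o['mod']); r=cv2.minAreaRect(m.astype(np.float32)); print(len(m),r,cv2.boxPoints(r).round(4).tolist())
e=robot.observe(); print('tcp bay',inbay(e['eef_pos']),e['contact_force'].round(1))
P=cloud(d);hsv=cv2.cvtColor(d['frame'],cv2.COLOR_RGB2HSV);b=inbay(P)
for x in (-.03,-.015,-.005,.005,.015):
    w=(abs(b[...,0]-x)<.003)&(P[...,2]>.028)&(P[...,2]<.06)&(abs(b[...,1])<.09); y=b[w][:,1]
    if len(y): print(x,len(y),'L',y[y>0].min() if (y>0).any() else 0,'R',y[y<0].max() if (y<0).any() else 0)
E
```

```text
time: 14.1
eef_pos: [0.4992, -0.0286, 0.0174]
eef_rot: [0.997, 0.083, 0.0, -0.0]
contact_force: [-2.9, -0.3, 2.3]
opening: 0.0602
finger_force: 1.5
30881 ((-0.0533360093832016, 0.0021994635462760925), (0.11048366129398346, 0.10005705803632736), 0.12472040206193924) [[-0.10869999974966049, 0.05209999904036522], [-0.10849999636411667, -0.0478999987244606], [0.0020000000949949026, -0.04769999906420708], [0.0017999999690800905, 0.052299998700618744]]
tcp bay [-0.11151747  0.00061586] [0.5 0.7 0. ]
-0.015 1006 L 0.061162007269371654 R -0.060181096195996514
-0.005 1030 L 0.05620318624004636 R -0.055332396969940745
```

The guides are found at ±56 to ±61 mm, centred within 0.5 mm, and the module is inside them. I continue in.

```bash
python3 -m handwheel '[{"hand":0.66,"dp":[6,0,0],"dr":[0,0,0]},{"hand":0.66,"dp":[12,0,0],"dr":[0,0,0]},{"hand":0.66,"dp":[18,0,0],"dr":[0,0,0]},{"hand":0.66,"dp":[24,0,0],"dr":[0,0,0]},{"hand":0.66,"dp":[30,0,0],"dr":[0,0,0]},{"hand":0.66,"dp":[36,0,0],"dr":[0,0,0]},{"hand":0.66,"dp":[42,0,0],"dr":[0,0,0]},{"hand":0.66,"dp":[48,0,0],"dr":[0,0,0]}]'
python3 -m handwheel '[{"hand":0.66,"dp":[6,0,0],"dr":[0,0,0]},{"hand":0.66,"dp":[12,0,0],"dr":[0,0,0]},{"hand":0.66,"dp":[18,0,0],"dr":[0,0,0]},{"hand":0.66,"dp":[24,0,0],"dr":[0,0,0]},{"hand":0.66,"dp":[30,0,0],"dr":[0,0,0]},{"hand":0.66,"dp":[35,0,0],"dr":[0,0,0]},{"hand":0.66,"dp":[40,0,0],"dr":[0,0,0]}]'
for i in 1 2; do python3 -m handwheel '[{"hand":0.66,"dp":[1.5,0,0],"dr":[0,0,0]},{"hand":0.66,"dp":[3,0,0],"dr":[0,0,0]}]'|grep -E "pos|contact"; done
python3 - <<'E'
from h import *
d=grab('wrist','w9.png'); e=robot.observe(); print('tcp bay',inbay(e['eef_pos']),e['contact_force'].round(1))
E
```

```text
time: 14.95
eef_pos: [0.5465, -0.0206, 0.0174]
eef_rot: [0.997, 0.083, -0.0, -0.0]
contact_force: [-1.7, -0.7, 0.2]
opening: 0.0603
finger_force: 0.8
time: 15.65
eef_pos: [0.5859, -0.014, 0.0174]
eef_rot: [0.997, 0.083, -0.0, -0.0]
contact_force: [-2.5, -0.0, 1.6]
opening: 0.0604
finger_force: 1.1
eef_pos: [0.5884, -0.0136, 0.0174]
contact_force: [-3.9, -1.3, 3.8]
eef_pos: [0.5913, -0.0131, 0.0174]
contact_force: [-1.9, 0.2, 1.6]
tcp bay [-0.01863477  0.00094154] [-0.7 -0.1 -0.4]
```

```bash
for i in 1 2 3 4 5 6; do python3 -m handwheel '[{"hand":0.66,"dp":[1,0,0],"dr":[0,0,0]},{"hand":0.66,"dp":[2,0,0],"dr":[0,0,0]}]'|grep -E "pos|contact"|tr '\n' ' '; echo; done
```

```text
eef_pos: [0.5934, -0.0128, 0.0174] contact_force: [-2.4, -1.2, 1.6] 
eef_pos: [0.5954, -0.0125, 0.0174] contact_force: [-2.0, -0.5, 1.4] 
eef_pos: [0.5974, -0.0121, 0.0174] contact_force: [-2.7, -0.1, 2.1] 
eef_pos: [0.5994, -0.0118, 0.0174] contact_force: [-2.8, 0.1, 1.1] 
eef_pos: [0.6014, -0.0114, 0.0174] contact_force: [-1.7, -0.5, 2.0] 
eef_pos: [0.6032, -0.0111, 0.0174] contact_force: [-7.9, -2.1, 3.0]
```

```bash
for i in 1 2; do python3 -m handwheel '[{"hand":0.66,"dp":[0.6,0,0],"dr":[0,0,0]},{"hand":0.66,"dp":[0.6,0,0],"dr":[0,0,0]}]'|grep -E "pos|contact"|tr '\n' ' '; echo; done
python3 -m handwheel '[{"hand":0.66,"dp":[-30,0,0],"dr":[0,0,0]},{"hand":0.66,"dp":[-60,0,0],"dr":[0,0,0]},{"hand":0.66,"dp":[-80,0,-40],"dr":[0,0,0]},{"hand":0.66,"dp":[-80,0,-90],"dr":[0,0,0]},{"hand":0.66,"dp":[-80,0,-140],"dr":[0,0,0]},{"hand":0.66,"dp":[-80,0,-180],"dr":[0,0,0]},{"hand":0.66,"dp":[-80,0,-180],"dr":[0,0,0]}]'
python3 - <<'E'
from h import *
d=grab('wrist','w10.png');P=cloud(d);b=inbay(P);hsv=cv2.cvtColor(d['frame'],cv2.COLOR_RGB2HSV)
m=(abs(b[...,1])<.05)&(b[...,0]>-.05)&(b[...,0]<.04)
for x in np.arange(-.01,.032,.002):
    w=m&(abs(b[...,0]-x)<.001)&(abs(b[...,1])<.04); 
    if w.any(): print(round(x,3),np.median(P[w][:,2]).round(4),np.median(hsv[w],0))
go([.46,-.3145,.14],.2885)
E
```

```text
eef_pos: [0.6032, -0.0111, 0.0174] contact_force: [-6.8, -2.3, 4.2] 
eef_pos: [0.6032, -0.0111, 0.0173] contact_force: [-8.8, -2.8, 6.9] 
time: 18.4
eef_pos: [0.5287, -0.0246, 0.2029]
eef_rot: [0.997, 0.083, 0.005, 0.001]
contact_force: [0.5, 0.4, -1.6]
opening: 0.0602
finger_force: 0.0
-0.01 0.0125 [ 16. 181. 207.]
-0.008 0.0126 [ 16. 181. 207.]
-0.006 0.0124 [ 16. 181. 207.]
-0.004 0.0124 [ 16. 180. 207.]
-0.002 0.0124 [ 16. 179. 207.]
0.0 0.0126 [ 16. 179. 207.]
0.002 0.0126 [ 16. 178. 207.]
0.004 0.0124 [ 16. 177. 207.]
0.006 0.0125 [ 16. 177. 207.]
0.008 0.0125 [ 16. 177. 201.]
0.01 0.0208 [ 13. 124.  97.]
0.012 0.0227 [170.  23.  87.]
0.014 0.0226 [171.  22.  88.]
0.016 0.0226 [42. 18. 87.]
0.018 0.0228 [ 68.  56. 107.]
0.02 0.023 [ 69.  68. 113.]
0.022 0.0229 [ 69.  68. 115.]
0.024 0.023 [ 70.  67. 114.]
0.026 0.0233 [ 71.  68. 114.]
0.028 0.023 [ 71.  60. 117.]
0.03 0.0431 [ 90.   5. 169.]
dp [-114.8  274.9   60. ] dr [ 0.0022 -0.0059 -0.1227] q [-0.16  0.37  1.61  0.    1.16  1.25] t 18.45 f [ 0.  -0.  -0.1]
```

View pics/w10.png

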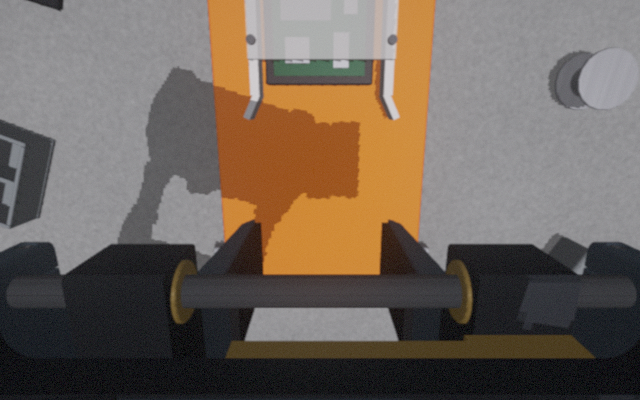

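The module's near edge is at px row 85, which is bay x = 10 mm, so it is home. Now back to the button.

```bash
python3 -m handwheel '[{"hand":0.66,"dp":[-115,275,0],"dr":[0.002,-0.006,-0.123]},{"hand":0.66,"dp":[-115,275,0],"dr":[0.002,-0.006,-0.123]},{"hand":0.66,"dp":[-115,275,0],"dr":[0.002,-0.006,-0.123]},{"hand":0.66,"dp":[-115,275,0],"dr":[0.002,-0.006,-0.123]},{"hand":0.66,"dp":[-115,275,0],"dr":[0.002,-0.006,-0.123]},{"hand":0.66,"dp":[-115,275,0],"dr":[0.002,-0.006,-0.123]},{"hand":0.66,"dp":[-115,275,0],"dr":[0.002,-0.006,-0.123]},{"hand":0.66,"dp":[-115,275,0],"dr":[0.002,-0.006,-0.123]},{"hand":0.66,"dp":[-115,275,60],"dr":[0.002,-0.006,-0.123]},{"hand":0.66,"dp":[-115,275,60],"dr":[0.002,-0.006,-0.123]},{"hand":0.66,"dp":[-115,275,60],"dr":[0.002,-0.006,-0.123]}]'
python3 - <<'E'
from h import *
d=grab('wrist');P=cloud(d)
sel=(P[...,2]>.065)&(P[...,2]<.084)&(np.hypot(P[...,0]-.46,P[...,1]+.3147)<.025)
print(P[sel].mean(0),P[sel].min(0),P[sel].max(0))
go([.46,-.3147,.059],.2885)
E
```

```text
time: 19.55
eef_pos: [0.4567, -0.3125, 0.1359]
eef_rot: [0.989, 0.145, -0.005, -0.003]
contact_force: [0.4, 0.4, 0.9]
opening: 0.0602
finger_force: 0.0
[ 0.46134057 -0.31446016  0.07305956] [ 0.44182942 -0.33372215  0.06507604] [ 0.47876705 -0.29628922  0.07607245]
dp [ 2.5  2.4 78.4] dr [-0.0041  0.0069  0.0014] q [-0.71  0.49  1.61 -0.    1.05  0.58] t 19.6 f [-0.7  0.2  0.5]
```

```bash
python3 -m handwheel '[{"hand":0.66,"dp":[0,0,0],"dr":[0,0,0]},{"hand":0.66,"dp":[0,0,0],"dr":[0,0,0]}]' >/dev/null; python3 -c "
from h import *
go([.46,-.3147,.059],.2885)"
```

```text
dp [ 2.   0.6 79.8] dr [-0.0006  0.0047  0.0007] q [-0.71  0.49  1.61 -0.    1.05  0.58] t 19.8 f [-0.3  0.1  0.5]
```

```bash
python3 -m handwheel '[{"hand":0.66,"dp":[2,0.6,0],"dr":[0,0.005,0]},{"hand":0.66,"dp":[2,0.6,30],"dr":[0,0.005,0]},{"hand":0.66,"dp":[2,0.6,55],"dr":[0,0.005,0]},{"hand":0.66,"dp":[2,0.6,68],"dr":[0,0.005,0]},{"hand":0.66,"dp":[2,0.6,75],"dr":[0,0.005,0]},{"hand":0.66,"dp":[2,0.6,80],"dr":[0,0.005,0]},{"hand":0.66,"dp":[2,0.6,80],"dr":[0,0.005,0]}]'
python3 -m handwheel '[{"hand":0.35,"dp":[0,0,0],"dr":[0,0,0]},{"hand":0.35,"dp":[0,0,0],"dr":[0,0,0]},{"hand":0.35,"dp":[0,0,0],"dr":[0,0,0]},{"hand":0.35,"dp":[0,0,0],"dr":[0,0,0]},{"hand":0.35,"dp":[0,0,0],"dr":[0,0,0]},{"hand":0.35,"dp":[0,0,0],"dr":[0,0,0]}]'
```

```text
time: 20.5
eef_pos: [0.4593, -0.3144, 0.0576]
eef_rot: [0.99, 0.144, -0.0, -0.001]
contact_force: [-0.6, -0.2, 0.0]
opening: 0.0601
finger_force: 0.0
time: 21.1
eef_pos: [0.4601, -0.3161, 0.0583]
eef_rot: [0.99, 0.144, 0.0, 0.001]
contact_force: [-0.0, -9.0, 2.1]
opening: 0.0372
finger_force: 30.0
```

Gripped (37 mm, 30 N). Now I turn clockwise, rising with the head.

```bash
python3 -m handwheel '[{"hand":0.35,"dp":[0,1,0],"dr":[0,0,0]},{"hand":0.35,"dp":[0,1,-0.3],"dr":[0,0,0.05]},{"hand":0.35,"dp":[0,1,-0.7],"dr":[0,0,0.1]},{"hand":0.35,"dp":[0,1,-1],"dr":[0,0,0.15]},{"hand":0.35,"dp":[0,1,-1.3],"dr":[0,0,0.2]},{"hand":0.35,"dp":[0,1,-1.7],"dr":[0,0,0.25]},{"hand":0.35,"dp":[0,1,-2],"dr":[0,0,0.3]},{"hand":0.35,"dp":[0,1,-2.3],"dr":[0,0,0.35]},{"hand":0.35,"dp":[0,1,-2.7],"dr":[0,0,0.4]},{"hand":0.35,"dp":[0,1,-2.7],"dr":[0,0,0.4]}]'
python3 - <<'E'
from h import *
go([.46,-.3147,.059],.2885); print(robot.observe()['wrist_torque'])
E
```

```text
time: 22.1
eef_pos: [0.4601, -0.316, 0.0607]
eef_rot: [0.998, -0.056, -0.0, -0.0]
contact_force: [1.7, -4.4, 4.6]
opening: 0.037
finger_force: 30.0
dp [-0.2 -1.2  1.7] dr [-6.000e-04 -1.000e-04 -4.007e-01] q [-0.71  0.6   1.67  0.    0.87  0.97] t 22.1 f [ 1.7 -4.4  4.6]
[-0.52044291 -0.32627928 -0.03962622]
```

```bash
python3 -m handwheel '[{"hand":0.35,"dp":[0,0,-0.4],"dr":[0,0,0.05]},{"hand":0.35,"dp":[0,0,-0.8],"dr":[0,0,0.1]},{"hand":0.35,"dp":[0,0,-1.1],"dr":[0,0,0.15]},{"hand":0.35,"dp":[0,0,-1.5],"dr":[0,0,0.2]},{"hand":0.35,"dp":[0,0,-1.8],"dr":[0,0,0.25]},{"hand":0.35,"dp":[0,0,-2.2],"dr":[0,0,0.3]},{"hand":0.35,"dp":[0,0,-2.5],"dr":[0,0,0.35]},{"hand":0.35,"dp":[0,0,-2.9],"dr":[0,0,0.4]},{"hand":0.35,"dp":[0,0,-3.2],"dr":[0,0,0.45]},{"hand":0.35,"dp":[0,0,-3.4],"dr":[0,0,0.48]},{"hand":0.35,"dp":[0,0,-3.6],"dr":[0,0,0.52]},{"hand":0.35,"dp":[0,0,-3.6],"dr":[0,0,0.52]}]'
python3 - <<'E'
from h import *
go([.46,-.3147,.059],.2885); print(robot.observe()['wrist_torque'])
E
```

```text
time: 23.3
eef_pos: [0.4602, -0.3157, 0.0642]
eef_rot: [0.951, -0.31, -0.0, -0.0]
contact_force: [4.4, -1.6, 4.3]
opening: 0.037
finger_force: 30.0
dp [-0.7 -0.7  5.2] dr [-1.100e-03  1.000e-04 -9.191e-01] q [-0.71  0.59  1.67  0.    0.88  1.49] t 23.3 f [ 4.4 -1.6  4.3]
[-0.10224374 -0.91708391  0.08364432]
```

```bash
python3 -m handwheel '[{"hand":0.35,"dp":[0,0,-0.3],"dr":[0,0,0.03]},{"hand":0.35,"dp":[0,0,-0.5],"dr":[0,0,0.06]},{"hand":0.35,"dp":[0,0,-0.5],"dr":[0,0,0.06]}]' | grep rot; python3 -c "
from h import *
go([.46,-.3147,.059],.2885); print(robot.observe()['wrist_torque'])"
python3 -m handwheel '[{"hand":0.66,"dp":[0,0,0],"dr":[0,0,0]},{"hand":0.66,"dp":[0,0,0],"dr":[0,0,0]},{"hand":0.66,"dp":[0,0,0],"dr":[0,0,0]},{"hand":0.66,"dp":[0,0,-30],"dr":[0,0,0]},{"hand":0.66,"dp":[0,0,-80],"dr":[0,0,0]},{"hand":0.66,"dp":[-40,0,-130],"dr":[0,0,0]},{"hand":0.66,"dp":[-60,0,-150],"dr":[0,0,0]},{"hand":0.66,"dp":[-60,0,-150],"dr":[0,0,0]},{"hand":0.66,"dp":[-60,0,-150],"dr":[0,0,0]}]'
python3 - <<'E'
from h import *
d=grab('wrist','w11.png');P=cloud(d);hsv=cv2.cvtColor(d['frame'],cv2.COLOR_RGB2HSV)
def line(d):
    P=cloud(d);hsv=cv2.cvtColor(d['frame'],cv2.COLOR_RGB2HSV)
    sel=(P[...,2]>.065)&(P[...,2]<.09)&(np.hypot(P[...,0]-.46,P[...,1]+.3147)<.02)
    w=sel&(hsv[...,2]>140); q=P[w][:,:2]; v=np.linalg.svd(q-q.mean(0))[2][0]
    return np.median(P[sel],0),len(q),np.degrees(np.arctan2(v[1],v[0]))%180
print(line(d))
import cv2
a=cv2.cvtColor(cv2.imread('pics/w4.png'),cv2.COLOR_BGR2RGB)
E
```

```text
eef_rot: [0.941, -0.338, -0.0, -0.0]
dp [-0.7 -0.7  5.4] dr [-1.100e-03  4.000e-04 -9.779e-01] q [-0.71  0.59  1.67  0.    0.88  1.55] t 23.6 f [ 5.4 -1.9  1.1]
[-0.07690681 -1.16709247  0.66385724]
time: 24.5
eef_pos: [0.4133, -0.2773, 0.2149]
eef_rot: [0.941, -0.339, -0.0, -0.0]
contact_force: [-0.1, -0.6, -0.1]
opening: 0.0603
finger_force: 0.0
(array([ 0.46032711, -0.31532146,  0.07950686]), 197, np.float64(106.65633770667164))
```

View pics/w11.png

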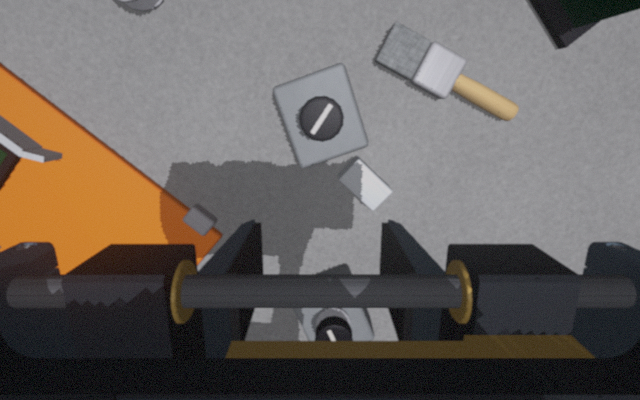

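The cap (320,118) is up again at 79.5 mm, with its line turned about 55° clockwise and the end-stop torque felt. The hand is clear, so I'm handing in.

```bash
python3 -c "
from bench import robot
print(robot.close_job())"
```

```text
the job is handed in; nothing more can be done
None
```

Job handed in at about 24.5 s: the stop button was pressed until it stayed down, the module pushed home against the back stop circuit side up, and the head then turned clockwise to its end stop, where it came back up and was released.

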